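Make up a power-supply kit in the anti-static tray

ROBOT

A 6-joint arm with a two-finger parallel gripper is mounted at the origin on the work surface. World frame = base frame: x ahead of the robot, y to its left, z up, the work surface at z = 0. Lengths are in mm, angles in rad, forces in N, time in s.
With the tool pointing down it reaches from about 350 to 775 mm from the base axis. Payload 7.3 kg.
Tool frame: the origin (TCP) lies at the very end of the fingers, on their centre line; the grasp point (between the pads) lies 19 mm behind it; z points along the fingers, y is the line along which they close (so a half turn about z gives the same grasp; the last joint's range is limited). The gripper opens to 92 mm and grips with 3 to 60 N. Pads are 19 mm wide; open, the fingers measure 130 mm over their backs; the gripper's body (75 mm by 190 mm) begins 47 mm behind the grasp point.
Start: joints at [-1.413, 0.342, 1.524, -0, 1.275, -0.146], TCP at [157.075, -500.971, 226.741] pointing down, gripper open.
Joint ranges: [-2.53, 2.53], [-0.77, 2.02], [0.04, 2.7], [-1, 4.14], [0.28, 2.66], [-3.11, 3.11]. Speed limits (rad/s): [2.57, 2.57, 3.14, 3.14, 3.14, 3.14].

INTERFACE

Orientations are given as [roll, pitch, yaw] about the fixed x, y, z axes, in that order (R = Rz(yaw) Ry(pitch) Rx(roll)).
In Python, from plant import bot gives the robot as it stands.
- The arm moves only by the tool apply_moves, never from a script. Its argument "motion" is text: rows parted by semicolons, each of 4 numbers parted by spaces: the shift along the tool's x, y, z in m, then the turn about the tool's z in degrees. A call has 1 to 8 rows; each row shifts and turns the commanded pose from where the row before left it, along the tool's axes as they then stand; what a row does not reach is not made up. A row lasts 1/8 s, in which the tool goes at most 62.5 mm and 10.7 degrees, less where a joint would pass 70% of its speed; a pose out of reach is approached as far as the arm can. A call with a gripper value outside its range is refused whole. "fingers" is the opening, from -1 (shut) to 1 (fully open), set as the call begins (left out, the last holds). The fingers move at their own pace and stop on an object; the grip force is fixed at half the most. Time passes only in rows, so rows that do not move let the fingers close. It gives the time, the measured TCP pose, the force, the opening and the grip force at its end, in the units of the state.
- bot.get_obs(): the state, without advancing time (a new reading comes with each control period).
- bot.capture(name): name is "scene" or "top" or "wrist"; returns a dict with "img" (480x640x3 uint8, blue, green, red), "range_z" (480x640 float32, mm along the optical axis (not along the pixel's ray), 0 where there is no reading), "fx", "fy", "cx", "cy" (pixels), "world_from_camera" (4x4, takes a point from camera to world coordinates); the wrist camera has in their place "mount" (4x4, takes a point from camera to tool coordinates, whose origin is the TCP and whose axes are the flange's). Camera axes: x right, y down, z forward; pixel columns grow to the right and rows downward; lengths in mm; the calibration is good to about 2 mm. The wrist camera is an equidistant fisheye: a pixel r from the principal point sees the ray r / f radians off the axis. A picture is of the moment at which its call begins: read the wrist's pose just before it.
- bot.close_job(): hands the job in; it is judged then, once.
Trained networks look in a picture, given as the dict that the camera call returned (one of the last four; its "shot" number tells which), for a name from the list of things; names that differ only in an ending like _2 or _b are one class to them, and where a whole thing is asked for, a point or a joint stands for the part that bears it (a point fixed in the world has none). Each returns a list of dicts, best first, with "p" (0 to 1); they miss things now and then, are a little off and sometimes report something else, mostly with a low value. They report only what shows in the picture. A call takes as long as a camera call. They do not tell look-alikes from the thing itself.
- bot.cut_out(picture, thing): "pixels" (480x640 bool, what is visible of it) and "point" ([column, row] in pixels, amid what is visible of it).
The state is a dict: "time": time; "joint_positions": joint angles; "dq": joint speeds; "tau": joint torques, N m; "tool_pos": TCP position; "tcp_rot": TCP orientation; "contact_force": force on the tool from outside, world axes, zero at the start; "moment": the same for the moment, N m; "grip_width": finger opening in mm; "finger_force": force on a finger pad.
Only numpy, scipy, OpenCV 4.12 (cv2) and the standard library are available. Lean on these libraries where they do the work, as an engineer would, in place of code of your own. Each camera call takes 0.05 s, during which the arm holds its last target. There are 200 camera calls.

TASK

Make up one kit in the black tray: lay the short heat sink in the long pocket, the transformer in the square pocket, stand the capacitor in the plain round pocket, and put the small ferrite ring over the post. Each must sit upright, as it stands now, and flat on the floor of its pocket. The long heat sink and the large ferrite ring belong to another model: leave them where they lie.

Things in the scene. Friction and masses are not known exactly. Their poses are not given: they have to be found in the camera images.
- heatsink: The short aluminium heat sink: 50 (own x) x 24 (own y) x 30 mm high, base plate below and five upright fins running along x, the outer fins forming flat side faces 24 mm apart. Loose, about 50 g. Origin: centre of its underside, z up.
- transformer: Small transformer: 40 (own x) x 34 (own y) x 32 mm high, black bobbin base, dark ferrite core (40 x 22 mm, full height), copper-coloured winding with flat faces 34 mm apart across y (28 mm long along x, from 5 to 27 mm high). Loose, about 120 g. Origin: centre of its underside, z up.
- capacitor: Can capacitor standing upright: black cylinder, 30 mm diameter, 45 mm high, with an aluminium top disc. Loose, about 45 g. Origin: centre of its underside, z up.
- ring_core: The small dark ferrite ring core lying flat: outer diameter 44, hole 24, height 28 mm. Loose, about 140 g. Origin: centre of its underside, z up (the ring's axis).
- long_heatsink: Look-alike, not part of this kit: aluminium heat sink of the same section but 90 mm long (own x) x 24 x 30 mm. Loose. Origin: centre of its underside.
- big_ring_core: Look-alike, not part of this kit: dark ferrite ring of outer diameter 60, hole 32, height 28 mm. Loose. Origin: centre of its underside.
- nest_long: Insert with the long rectangular pocket, 68 (own x) x 42 mm (own y). One of four grey inserts, each 90 (own x) x 78 (own y) x 12 mm, two by two and parallel in a fixed black tray (198 x 174, rim 11 mm high); the corners swap. Fixed. Origin: centre of underside, 4 mm above the table; recess centred on it, floor 4 mm and wall tops 12 mm above it.
- nest_square: Insert with the square pocket, 56 x 56 mm. One of four grey inserts, each 90 (own x) x 78 (own y) x 12 mm, two by two and parallel in a fixed black tray (198 x 174, rim 11 mm high); the corners swap. Fixed. Origin: centre of underside, 4 mm above the table; recess centred on it, floor 4 mm and wall tops 12 mm above it.
- nest_round: Insert with the plain round pocket, 48 mm diameter, no post. One of four grey inserts, each 90 (own x) x 78 (own y) x 12 mm, two by two and parallel in a fixed black tray (198 x 174, rim 11 mm high); the corners swap. Fixed. Origin: centre of underside, 4 mm above the table; recess centred on it, floor 4 mm and wall tops 12 mm above it.
- nest_post: Insert with a round recess, 64 mm diameter, and a central post, 10 mm diameter, 18 mm tall from the floor. One of four grey inserts, each 90 (own x) x 78 (own y) x 12 mm, two by two and parallel in a fixed black tray (198 x 174, rim 11 mm high); the corners swap. Fixed. Origin: centre of underside, 4 mm above the table; recess centred on it, floor 4 mm and wall tops 12 mm above it.
There are look-alikes about, which are no part of the job. Leave any red or turquoise look-alike of the transformer alone. Leave any orange or yellow look-alike of the nest_square alone.

How it is judged:
By the outcome, as a careful person would: the job done as asked, in the order asked, and still so for the second after the job is handed in, with the robot touching nothing.
It also fails if it takes over 102 s, if anything falls off the work surface, if the arm or the gripper's body presses on something with over 40 N, if the wrist force passes 120 N, or if a joint passes its speed limit or range.

## Working session

There is one attempt and no reset: what is moved stays moved. The work goes in short steps, Python scripts to look and compute and a tool call to move; the robot and the scene stay as the last step left them, time stands still between calls to the robot, and variables do not carry over. Pictures are saved under pics/ and viewed, at most 14 in all, crops included, and the job is handed in when it is done.

Besides the shell and the picture viewer there is one more tool, called after "Request:" as name(argument=value, ...) on one line, values as JSON. apply_moves: Moves the arm, as the interface text tells. Its arguments: {"type":"object","properties":{"motion":{"type":"string"},"fingers":{"type":"number"}},"required":["motion"]}

```bash
mkdir -p pics
python3 - <<'E'
from plant import bot
import cv2,numpy as np
o=bot.get_obs();print({k:np.round(v,3) for k,v in o.items()})
for n in ("top","scene"):
    c=bot.capture(n);cv2.imwrite(f"pics/{n}0.png",c["img"])
    print(n,c["fx"],c["cx"],c["cy"],np.round(c["world_from_camera"],3).tolist())
E
```

```text
{'time': np.float64(0.0), 'joint_positions': array([-1.413,  0.343,  1.525,  0.   ,  1.275, -0.146]), 'dq': array([-0.   ,  0.   ,  0.001,  0.   ,  0.   ,  0.001]), 'tau': array([-2.0000e-03, -4.3125e+01, -2.4421e+01,  7.2000e-02,  5.6000e-02,
       -0.0000e+00]), 'tool_pos': array([ 157.011, -500.553,  226.018]), 'tcp_rot': array([-3.14 , -0.   ,  0.304]), 'contact_force': array([0.508, 0.458, 0.386]), 'moment': array([ 0.   , -0.01 , -0.013]), 'finger_force': np.float64(0.0), 'grip_width': np.float64(91.704)}
top 488.7058167432256 321.3322496488962 241.44468510726102 [[-0.027, -0.995, 0.099, 407.519], [-1.0, 0.025, -0.016, -21.494], [0.013, -0.1, -0.995, 978.157], [0.0, 0.0, 0.0, 1.0]]
scene 599.9876358385919 307.6346328620041 249.52064417958218 [[0.604, 0.662, -0.445, 1159.629], [0.797, -0.49, 0.352, -542.286], [0.015, -0.567, -0.823, 1229.86], [0.0, 0.0, 0.0, 1.0]]
```

View pics/top0.png

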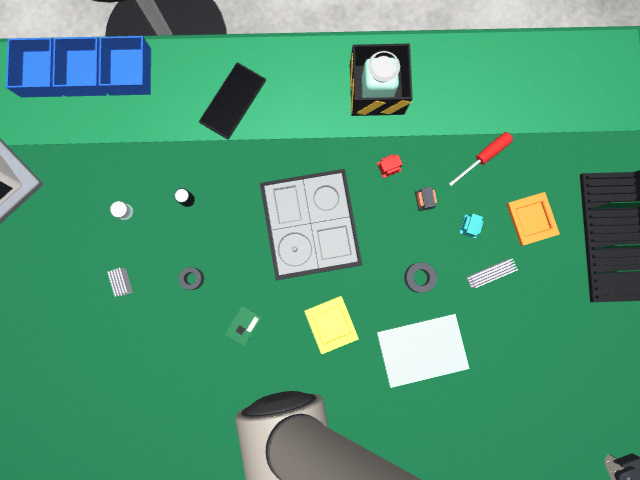

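View pics/scene0.png

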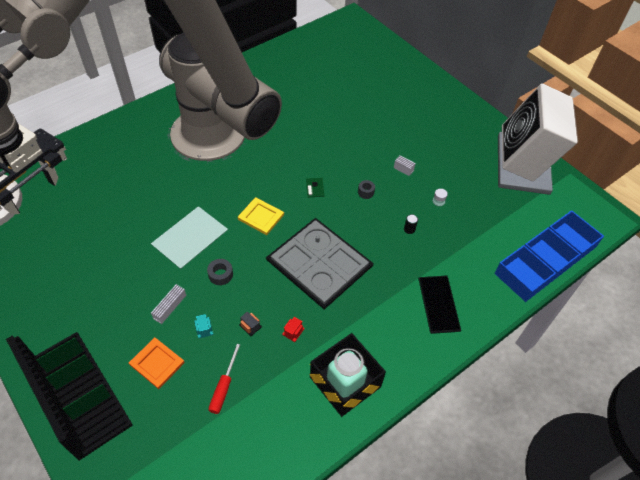

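Top view: short heat sink at (120,282), small ring (191,279), black capacitor (184,198) with a white look-alike at (121,210), transformer (427,198), tray around (311,224). Its pockets are long (288,205), round (326,197), post (295,250) and square (333,242).

```bash
cat > h.py <<'E'
from plant import bot
import cv2,numpy as np
def top_pts(c,mask,z=None):
    v,u=np.nonzero(mask); d=c["range_z"][v,u].astype(float)
    T=np.array(c["world_from_camera"])
    r=np.c_[(u-c["cx"])/c["fx"],(v-c["cy"])/c["fy"],np.ones(len(u))]
    if z is None: P=r*d[:,None]; P=P[d>0]
    else:
        w=r@T[:3,:3].T; return T[:3,3]+w*((z-T[2,3])/w[:,2])[:,None]
    return P@T[:3,:3].T+T[:3,3]
def rect(xy):
    (cx,cy),(w,h),a=cv2.minAreaRect(np.float32(xy))
    if w<h: w,h,a=h,w,a+90
    return np.round([cx,cy,w,h,(a+90)%180-90],1)
E
python3 - <<'E'
from h import *
c=bot.capture("top")
H=dict(heatsink=30,transformer=32,capacitor=45,ring_core=28,nest_long=16,nest_square=16,nest_round=16,nest_post=16)
for n,h in H.items():
    for d in bot.cut_out(c,n)[:4]:
        m=d["pixels"]
        P=top_pts(c,m); k=P[:,2]>np.percentile(P[:,2],95)-8
        print(n,round(d["p"],2),np.round(d["point"]),m.sum(),"z95",np.round(np.percentile(P[:,2],95),1),"top",rect(P[k,:2]),P[k,:2].mean(0).round(1))
g=c["img"].max(2); m=np.zeros_like(g); m[150:300,240:380]=(g[150:300,240:380]<90)*1
n,l,s,_=cv2.connectedComponentsWithStats(m); i=1+s[1:,4].argmax()
print("rim",s[i],rect(top_pts(c,l==i,11)[:,:2]))
E
```

```text
heatsink 0.68 [187. 281.] 361 z95 30.5 top [437.6 219.6  42.5  42.3  74.5] [437.6 219.4]
heatsink 0.59 [119. 279.] 495 z95 32.3 top [434.  357.9  49.4  25.4  18.7] [433.7 357.5]
transformer 0.93 [389. 168.] 421 z95 34.2 top [ 654.2 -178.3   40.4   33.3  -71.6] [ 653.9 -178.4]
transformer 0.82 [470. 224.] 400 z95 34.4 top [ 527.5 -335.9   38.1   32.2  -18.3] [ 527.4 -335.3]
transformer 0.72 [429. 200.] 420 z95 34.5 top [ 584.8 -249.    40.4   32.4   11.7] [ 584.2 -248. ]
capacitor 0.62 [184. 195.] 274 z95 47.8 top [595.7 230.8  27.1  26.9 -42.7] [595.9 230.7]
ring_core 0.66 [185. 279.] 342 z95 30.6 top [437.8 219.2  42.9  38.7  88.5] [437.5 218.6]
nest_square 0.9 [334. 240.] 1826 z95 18.2 top [501.6 -61.9  90.1  81.9   8.6] [501.7 -61.4]
nest_square 0.84 [533. 218.] 1816 z95 14.2 top [ 539.8 -464.3   89.6   80.9   15. ] [ 538.5 -463.8]
nest_square 0.81 [330. 323.] 1819 z95 14.5 top [340.2 -51.8  90.3  77.8  20. ] [340.4 -52.3]
nest_round 0.61 [324. 197.] 1768 z95 18.6 top [592.6 -48.1  93.1  78.    8.4] [591.3 -48.5]
nest_post 0.68 [294. 250.] 1832 z95 18.6 top [490.5  16.2  91.2  79.2   8.8] [489.9  16.4]
rim [ 260  169  102  111 1141] [540.8 -15.8 197.3 172.5   8.5]
```

```bash
cat > plan.py <<'E'
import sys; from plant import bot; import numpy as np
# args: x,y,z,yaw waypoints (mm, deg); prints rows from the present pose
o=bot.get_obs(); p=np.array(o["tool_pos"]); w=np.degrees(o["tcp_rot"][2])
print("t",round(float(o["time"]),2),p.round(1),round(float(w),1))
for a in sys.argv[1:]:
    q=np.array([float(s) for s in a.split(",")]); d=q[:3]-p
    dw=(q[3]-w+90)%180-90 if abs(q[3])<900 else 0
    n=max(1,int(np.ceil(max(np.linalg.norm(d)/60,abs(dw)/10)))); r=[]
    for i in range(n):
        c,s=np.cos(np.radians(w)),np.sin(np.radians(w)); e=d/n
        r.append("%.4f %.4f %.4f %.1f"%((e[0]*c+e[1]*s)/1e3,(e[0]*s-e[1]*c)/1e3,-e[2]/1e3,-dw/n)); w+=dw/n
    p=q[:3]; print(n,"; ".join(r))
E
python3 plan.py 430,-250,200,18.7 434,358,130,18.7
```

```text
t 0.55 [ 157.1 -501.   226.7] 17.4
7 0.0479 -0.0225 0.0038 -0.2; 0.0480 -0.0224 0.0038 -0.2; 0.0481 -0.0222 0.0038 -0.2; 0.0481 -0.0221 0.0038 -0.2; 0.0482 -0.0219 0.0038 -0.2; 0.0483 -0.0218 0.0038 -0.2; 0.0484 -0.0216 0.0038 -0.2
11 0.0181 -0.0522 0.0064 -0.0; 0.0181 -0.0522 0.0064 -0.0; 0.0181 -0.0522 0.0064 -0.0; 0.0181 -0.0522 0.0064 -0.0; 0.0181 -0.0522 0.0064 -0.0; 0.0181 -0.0522 0.0064 -0.0; 0.0181 -0.0522 0.0064 -0.0; 0.0181 -0.0522 0.0064 -0.0; 0.0181 -0.0522 0.0064 -0.0; 0.0181 -0.0522 0.0064 -0.0; 0.0181 -0.0522 0.0064 -0.0
```

Request:
apply_moves(motion="0.048 -0.022 0.004 -0.2; 0.048 -0.022 0.004 -0.2; 0.048 -0.022 0.004 -0.2; 0.048 -0.022 0.004 -0.2; 0.048 -0.022 0.004 -0.2; 0.048 -0.022 0.004 -0.2; 0.048 -0.022 0.004 -0.1; 0.018 -0.052 0.006 0")

```text
time: 1.55
tool_pos: [431.6, -194.8, 192.5]
tcp_rot: [3.14, -0.001, 0.327]
contact_force: [-0.3, 0.3, -0.6]
grip_width: 91.6
finger_force: 0.0
```

Request:
apply_moves(motion="0.018 -0.052 0.006 0; 0.018 -0.052 0.006 0; 0.018 -0.052 0.006 0; 0.018 -0.052 0.006 0; 0.018 -0.052 0.006 0; 0.018 -0.052 0.006 0; 0.018 -0.052 0.006 0; 0.018 -0.052 0.006 0")

```text
time: 2.55
tool_pos: [432.3, 246.5, 144.7]
tcp_rot: [3.141, -0.001, 0.327]
contact_force: [0.7, -0.8, 0.9]
grip_width: 91.9
finger_force: 0.0
```

```bash
python3 plan.py 434,358,100,18.7 434,358,11,18.7
```

```text
t 2.55 [432.3 246.5 144.7] 18.7
3 0.0125 -0.0350 0.0149 0.0; 0.0125 -0.0350 0.0149 0.0; 0.0125 -0.0350 0.0149 0.0
2 0.0000 0.0000 0.0445 -0.0; 0.0000 0.0000 0.0445 -0.0
```

Request:
apply_moves(motion="0.0125 -0.035 0.015 0; 0.0125 -0.035 0.015 0; 0.0125 -0.035 0.015 0; 0 0 0 0; 0 0 0 0")

```text
time: 3.18
tool_pos: [434.1, 355.6, 99.7]
tcp_rot: [3.141, 0.0, 0.327]
contact_force: [0.8, -0.6, 0.1]
grip_width: 92.1
finger_force: 0.0
```

Run:
```python
from h import *
c=bot.capture("wrist");cv2.imwrite("pics/w1.png",c["img"])
```

```text
(no output)
```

View pics/w1.png

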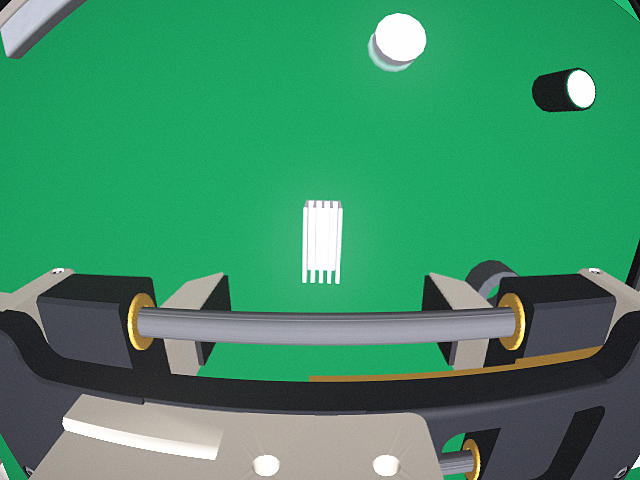

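The heat sink is at (322,243), square to the fingers and between them. I'll check its fore-aft position numerically.

```bash
cat >> h.py <<'E'
from scipy.spatial.transform import Rotation as Rn
def wrist_pts(c,o,uv,z):
    uv=np.atleast_2d(uv).astype(float); d=(uv-[c["cx"],c["cy"]])/[c["fx"],c["fy"]]
    th=np.linalg.norm(d,axis=1,keepdims=True)+1e-9
    r=np.c_[d/th*np.sin(th),np.cos(th)]
    M=np.array(c["mount"]); R=Rn.from_euler("xyz",o["tcp_rot"]).as_matrix()
    p0=R@M[:3,3]+o["tool_pos"]; w=r@(R@M[:3,:3]).T
    return p0+w*((z-p0[2])/w[:,2:3])
E
python3 - <<'E'
from h import *
o=bot.get_obs(); c=bot.capture("wrist")
print(o["tool_pos"],np.round(c["mount"],2).tolist())
m=np.zeros((480,640),np.uint8); m[195:290,295:350]=c["img"][195:290,295:350].min(2)>150
P=wrist_pts(c,o,np.argwhere(m)[:,::-1],30)[:,:2]; print(rect(P))
E
python3 plan.py 434,357.5,11,18.7
```

```text
[434.34087057 355.34773406  99.99257834] [[-0.0, -0.96, -0.27, 72.52], [1.0, -0.0, 0.0, -1.21], [-0.0, -0.27, 0.96, -156.81], [0.0, 0.0, 0.0, 1.0]]
[438.7 361.3  55.   24.5  17.6]
t 3.27 [434.5 355.3 100.2] 18.7
2 0.0001 -0.0011 0.0446 -0.0; 0.0001 -0.0011 0.0446 -0.0
```

Request:
apply_moves(motion="0.003 -0.002 0.03 0; 0 0 0.03 0; 0 0 0.029 0; 0 0 0 0")

```text
time: 3.78
tool_pos: [435.6, 357.3, 9.5]
tcp_rot: [3.141, 0.004, 0.325]
contact_force: [0.7, -0.3, 0.6]
grip_width: 91.7
finger_force: 0.0
```

Request:
apply_moves(fingers=-1, motion="0 0 0 0; 0 0 0 0; 0 0 0 0; 0 0 0 0; 0 0 0 0; 0 0 0 0")

```text
time: 4.53
tool_pos: [436.4, 358.9, 10.7]
tcp_rot: [3.141, 0.0, 0.327]
contact_force: [-0.3, 0.7, 0.3]
grip_width: 36.6
finger_force: 0.0
```

Request:
apply_moves(motion="0 0 0 0; 0 0 0 0; 0 0 0 0")

```text
time: 4.9
tool_pos: [436.3, 358.9, 10.6]
tcp_rot: [3.142, 0.0, 0.326]
contact_force: [0.3, -0.9, -0.5]
grip_width: 23.7
finger_force: 29.8
```

```bash
python3 plan.py 436,359,80,18.7 580.6,30.4,80,8.5 580.6,30.4,19.5,8.5
```

```text
t 4.9 [436.3 358.9  10.6] 18.7
2 -0.0001 -0.0001 -0.0347 0.0; -0.0001 -0.0001 -0.0347 0.0
6 0.0053 0.0596 -0.0000 1.7; 0.0070 0.0594 -0.0000 1.7; 0.0088 0.0592 -0.0000 1.7; 0.0105 0.0589 -0.0000 1.7; 0.0123 0.0586 -0.0000 1.7; 0.0140 0.0582 -0.0000 1.7
2 0.0000 0.0000 0.0302 0.0; 0.0000 0.0000 0.0302 0.0
```

Request:
apply_moves(motion="0 0 -0.035 0; 0 0 -0.035 0; 0.0053 0.0596 0 1.7; 0.007 0.0594 0 1.7; 0.0088 0.0592 0 1.7; 0.0105 0.0589 0 1.7; 0.0123 0.0586 0 1.7; 0.014 0.0582 0 1.7")

```text
time: 5.9
tool_pos: [581.6, 28.3, 80.8]
tcp_rot: [3.142, -0.0, 0.147]
contact_force: [0.2, 0.9, -0.6]
grip_width: 23.5
finger_force: 29.8
```

```bash
python3 - <<'E'
from h import *
o=bot.get_obs(); c=bot.capture("wrist");cv2.imwrite("pics/w2.png",c["img"]);np.save("o2.npy",o,allow_pickle=True)
E
python3 plan.py 580.6,30.4,19.5,8.5
```

```text
t 5.95 [584.9  21.4  81. ] 8.1
2 -0.0015 -0.0048 0.0307 -0.2; -0.0015 -0.0048 0.0307 -0.2
```

View pics/w2.png

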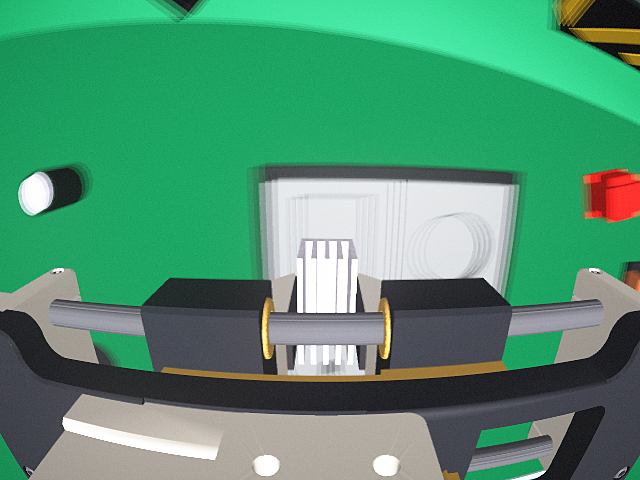

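The heat sink is held square, with the long pocket ahead near (335,230). The picture is blurred by residual motion, so I'll let the arm settle.

Request:
apply_moves(motion="0 0 0 0; 0 0 0 0")

```text
time: 6.2
tool_pos: [580.3, 31.1, 80.5]
tcp_rot: [-3.141, 0.001, 0.149]
contact_force: [-0.9, 1.1, -0.8]
grip_width: 23.8
finger_force: 29.8
```

```bash
python3 plan.py 580.6,30.4,19.5,8.5
```

```text
t 6.2 [580.3  31.1  80.5] 8.5
2 0.0001 0.0004 0.0305 0.0; 0.0001 0.0004 0.0305 0.0
```

Request:
apply_moves(motion="0 0 0.025 0; 0 0 0.025 0; 0 0 0.011 0; 0 0 0 0; 0 0 0 0")

```text
time: 6.82
tool_pos: [581.3, 30.8, 20.3]
tcp_rot: [3.141, -0.001, 0.149]
contact_force: [0.1, -1.0, 0.9]
grip_width: 23.9
finger_force: 29.9
```

Request:
apply_moves(motion="0 0 0 0; 0 0 0 0; 0 0 0 0; 0 0 -0.03 0; 0 0 -0.05 0; 0 0 -0.05 0", fingers=0.1)

```text
time: 7.58
tool_pos: [580.7, 30.2, 151.0]
tcp_rot: [-3.142, 0.001, 0.148]
contact_force: [1.5, -0.6, 0.8]
grip_width: 50.4
finger_force: 0.0
```

```bash
python3 - <<'E'
from h import *
c=bot.capture("top");cv2.imwrite("pics/t1.png",cv2.resize(c["img"][150:320,230:460],None,fx=3,fy=3))
E
python3 plan.py 584.5,-248.5,120,11.7
```

```text
t 7.62 [584.2  30.  158.4] 8.5
5 -0.0082 0.0551 0.0077 -0.6; -0.0088 0.0550 0.0077 -0.6; -0.0094 0.0549 0.0077 -0.6; -0.0100 0.0548 0.0077 -0.6; -0.0106 0.0547 0.0077 -0.6
```

View pics/t1.png

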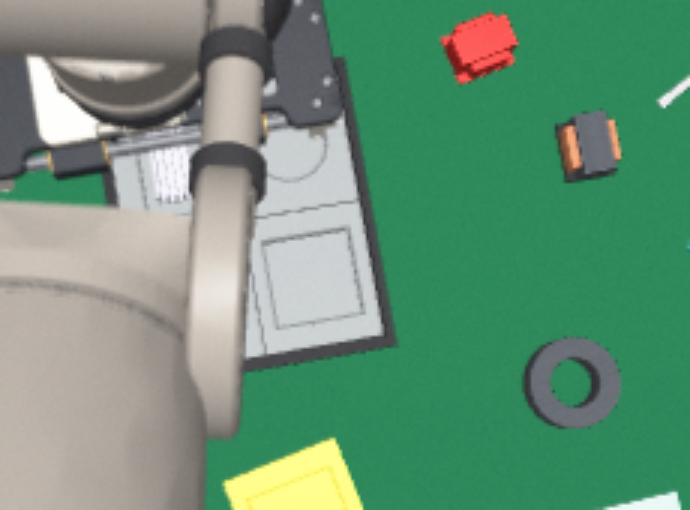

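Request:
apply_moves(motion="-0.0082 0.0553 0.008 -0.6; -0.0087 0.0552 0.008 -0.6; -0.0093 0.0551 0.008 -0.6; -0.0099 0.055 0.008 -0.7; -0.0105 0.0549 0.008 -0.7; 0 0 0 0; 0 0 0 0; 0 0 0 0", fingers=1)

```text
time: 8.62
tool_pos: [581.9, -247.7, 110.0]
tcp_rot: [-3.142, -0.0, 0.206]
contact_force: [-0.1, 0.7, -0.1]
grip_width: 91.8
finger_force: 0.0
```

```bash
python3 - <<'E'
from h import *
o=bot.get_obs(); c=bot.capture("wrist");cv2.imwrite("pics/w3.png",c["img"])
print(o["tool_pos"],o["tcp_rot"])
for d in bot.cut_out(c,"transformer"):
    m=d["pixels"]; P=wrist_pts(c,o,np.argwhere(m)[:,::-1],32)[:,:2]
    col=np.median(c["img"][m],0); print(round(d["p"],2),np.round(d["point"]),m.sum(),col,rect(P),P.mean(0).round(1))
E
python3 plan.py 584.5,-248.5,11,11.7
```

```text
[ 581.88225386 -247.68342193  110.01688883] [-3.14152704e+00 -1.94941666e-04  2.05970748e-01]
0.98 [328. 236.] 3034 [146. 138. 133.] [ 588.7 -247.    45.4   33.6    8.7] [ 590.5 -246.2]
0.87 [415. 349.] 708 [251. 250.  55.] [ 534.1 -321.9   59.6   26.4   31.8] [ 532.4 -325.4]
0.67 [251. 117.] 3099 [ 79.  87. 255.] [ 655.5 -179.6   43.3   33.4  -69.6] [ 655.4 -180.6]
t 8.72 [ 582.  -247.8  110.1] 11.8
2 0.0011 0.0006 0.0496 0.1; 0.0011 0.0006 0.0496 0.1
```

View pics/w3.png

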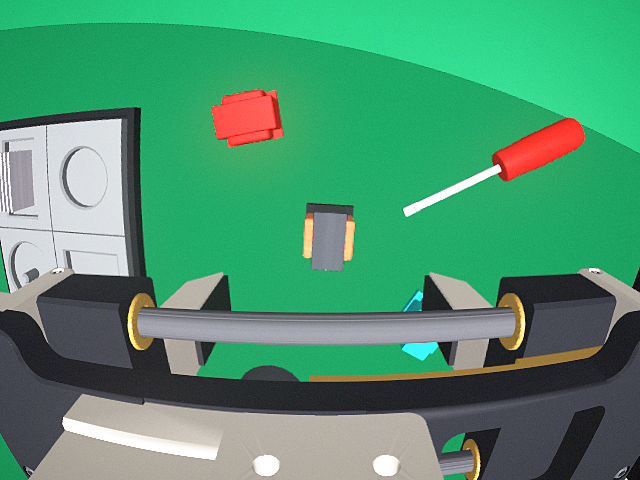

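Transformer at (328,237), aligned with the fingers. The screwdriver tip at (406,212) is close, so I'll narrow the fingers first.

Request:
apply_moves(motion="0.004 0.001 0 0; 0 0 0.01 0; 0 0 0.03 0; 0 0 0.03 0; 0 0 0.029 0; 0 0 0 0; 0 0 0 0", fingers=0.3)

```text
time: 9.6
tool_pos: [586.2, -249.6, 11.4]
tcp_rot: [3.141, -0.001, 0.204]
contact_force: [0.2, -0.4, 1.2]
grip_width: 59.8
finger_force: 0.0
```

Request:
apply_moves(fingers=-1, motion="0 0 0 0; 0 0 0 0; 0 0 0 0; 0 0 0 0; 0 0 0 0; 0 0 0 0")

```text
time: 10.35
tool_pos: [585.9, -249.4, 11.3]
tcp_rot: [3.141, -0.0, 0.204]
contact_force: [-1.1, 0.5, 5.6]
grip_width: 34.1
finger_force: 29.6
```

```bash
python3 plan.py 586,-248,80,11.8 501.4,-62.4,80,8.5
```

```text
t 10.35 [ 585.9 -249.4   11.3] 11.7
2 0.0002 -0.0007 -0.0343 -0.0; 0.0002 -0.0007 -0.0343 -0.0
4 -0.0112 -0.0497 -0.0000 0.8; -0.0119 -0.0496 -0.0000 0.8; -0.0126 -0.0494 -0.0000 0.8; -0.0134 -0.0492 -0.0000 0.8
```

Request:
apply_moves(motion="0 -0.001 -0.034 0; 0 0 -0.034 0; -0.0112 -0.0497 0 0.8; -0.0119 -0.0496 0 0.8; -0.0126 -0.0494 0 0.8; -0.0134 -0.0492 0 0.8; 0 0 0 0; 0 0 0 0")

```text
time: 11.35
tool_pos: [501.8, -63.1, 78.8]
tcp_rot: [3.141, -0.001, 0.149]
contact_force: [-0.5, 0.1, -1.2]
grip_width: 33.5
finger_force: 29.6
```

```bash
python3 plan.py 501.4,-62.4,19.7,8.5
```

```text
t 11.35 [501.8 -63.1  78.8] 8.5
1 -0.0003 -0.0007 0.0591 0.0
```

Request:
apply_moves(motion="0 -0.001 0.025 0; 0 0 0.025 0; 0 0 0.009 0; 0 0 0 0; 0 0 0 0")

```text
time: 11.98
tool_pos: [501.6, -62.4, 20.0]
tcp_rot: [3.141, -0.001, 0.148]
contact_force: [0.2, -0.2, -1.7]
grip_width: 34.1
finger_force: 29.8
```

Request:
apply_moves(motion="0 0 0 0; 0 0 0 0; 0 0 0 0; 0 0 -0.03 0; 0 0 -0.05 0; 0 0 -0.05 0; 0 0 0 0; 0 0 0 0", fingers=0.3)

```text
time: 12.98
tool_pos: [500.5, -61.6, 149.2]
tcp_rot: [-3.141, 0.001, 0.149]
contact_force: [-1.3, -0.3, -0.3]
grip_width: 59.6
finger_force: 0.0
```

```bash
python3 - <<'E'
from h import *
o=bot.get_obs(); c=bot.capture("wrist");cv2.imwrite("pics/w4.png",c["img"])
E
python3 plan.py 450,90,150,8.5 595.7,230.8,130,8.5
```

```text
t 13.03 [500.2 -61.5 148.6] 8.5
3 -0.0091 -0.0524 -0.0005 0.0; -0.0091 -0.0524 -0.0005 0.0; -0.0091 -0.0524 -0.0005 0.0
4 0.0412 -0.0294 0.0050 -0.0; 0.0412 -0.0294 0.0050 -0.0; 0.0412 -0.0294 0.0050 -0.0; 0.0412 -0.0294 0.0050 -0.0
```

View pics/w4.png

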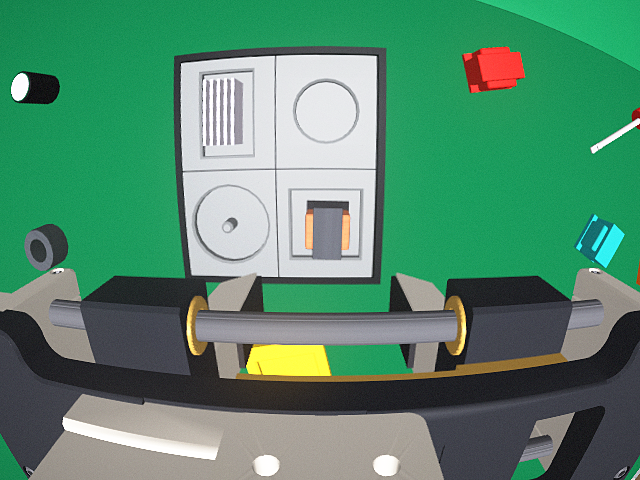

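Heat sink sits in the long pocket (222,112) and the transformer in the square one (327,230), both flat. Next, the capacitor.

Request:
apply_moves(motion="0.023 -0.046 0.005 0; 0.023 -0.046 0.005 0; 0.023 -0.046 0.005 0; 0.023 -0.046 0.005 0; 0.023 -0.046 0.005 0; 0.023 -0.046 0.005 0; 0 0 0 0; 0 0 0 0", fingers=0.4)

```text
time: 14.02
tool_pos: [595.7, 231.1, 117.9]
tcp_rot: [3.141, 0.003, 0.149]
contact_force: [0.4, 0.2, -0.6]
grip_width: 64.1
finger_force: 0.0
```

```bash
python3 - <<'E'
from h import *
o=bot.get_obs(); c=bot.capture("wrist");cv2.imwrite("pics/w5.png",c["img"])
print(o["tool_pos"],o["tcp_rot"])
for d in bot.cut_out(c,"capacitor"):
    m=d["pixels"]; b=m&(c["img"].min(2)>110)
    P=wrist_pts(c,o,np.argwhere(b)[:,::-1],45)[:,:2]
    print(round(d["p"],2),np.round(d["point"]),m.sum(),b.sum(),rect(P),P.mean(0).round(1))
E
python3 plan.py 595.7,230.8,15,8.5
```

```text
[595.66521843 231.11464197 117.88504077] [3.14075575 0.00337454 0.14896023]
0.91 [328. 239.] 1836 1148 [598.7 233.7  25.3  24.1  14.3] [598.7 233.4]
t 14.12 [596.2 230.3 119. ] 8.4
2 -0.0002 -0.0003 0.0520 -0.0; -0.0002 -0.0003 0.0520 -0.0
```

View pics/w5.png

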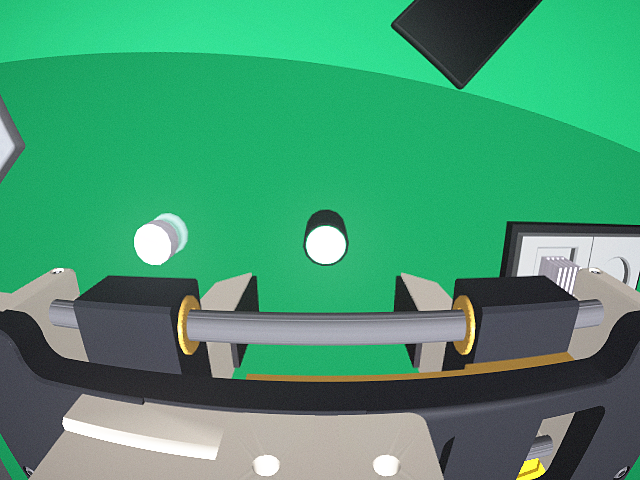

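Black capacitor at (326,244), centred between the fingers; the white can at (155,243) is clear.

Request:
apply_moves(motion="0.002 -0.001 0.03 0; 0 0 0.03 0; 0 0 0.03 0; 0 0 0.011 0; 0 0 0 0; 0 0 0 0")

```text
time: 14.88
tool_pos: [599.5, 232.9, 20.2]
tcp_rot: [-3.141, -0.002, 0.148]
contact_force: [0.3, -0.0, -0.1]
grip_width: 64.6
finger_force: 0.0
```

Request:
apply_moves(fingers=-1, motion="0 0 0 0; 0 0 0 0; 0 0 0 0; 0 0 0 0; 0 0 0 0; 0 0 0 0")

```text
time: 15.62
tool_pos: [598.5, 232.9, 18.7]
tcp_rot: [3.142, -0.0, 0.148]
contact_force: [-0.2, -0.2, 1.1]
grip_width: 29.1
finger_force: 30.0
```

```bash
python3 plan.py 597.5,232,108,8.5 592.4,-48.8,108,8.5
```

```text
t 15.62 [598.5 232.9  18.7] 8.5
2 -0.0006 0.0004 -0.0446 0.0; -0.0006 0.0004 -0.0446 0.0
5 -0.0093 0.0554 -0.0000 -0.0; -0.0093 0.0554 -0.0000 -0.0; -0.0093 0.0554 -0.0000 -0.0; -0.0093 0.0554 -0.0000 -0.0; -0.0093 0.0554 -0.0000 -0.0
```

Request:
apply_moves(motion="0 0 -0.045 0; 0 0 -0.045 0; -0.0097 0.0554 0 0; -0.0097 0.0554 0 0; -0.0097 0.0554 0 0; -0.0097 0.0554 0 0; -0.0097 0.0554 0 0; 0 0 0 0")

```text
time: 16.62
tool_pos: [591.3, -52.2, 108.6]
tcp_rot: [3.141, 0.0, 0.143]
contact_force: [0.0, 0.5, -1.3]
grip_width: 28.8
finger_force: 30.0
```

Request:
apply_moves(motion="0 0 0 0; 0 0 0 0")

```text
time: 16.88
tool_pos: [591.4, -46.7, 108.6]
tcp_rot: [-3.141, 0.0, 0.15]
contact_force: [0.5, 0.3, 0.3]
grip_width: 29.0
finger_force: 30.0
```

```bash
python3 plan.py 592.4,-48.8,27.3,8.5
```

```text
t 16.88 [591.4 -46.7 108.6] 8.6
2 0.0003 0.0011 0.0406 0.1; 0.0003 0.0011 0.0406 0.1
```

Request:
apply_moves(motion="0.001 0.001 0.03 0; 0 0 0.03 0; 0 0 0.021 0; 0 0 0 0; 0 0 0 0")

```text
time: 17.5
tool_pos: [592.8, -48.0, 27.9]
tcp_rot: [3.142, -0.0, 0.15]
contact_force: [0.3, -0.3, 0.3]
grip_width: 28.6
finger_force: 30.0
```

Request:
apply_moves(motion="0 0 0 0; 0 0 0 0; 0 0 0 0; 0 0 -0.02 0; 0 0 -0.05 0; 0 0 -0.05 0; 0 0 0 0; 0 0 0 0", fingers=0.05)

```text
time: 18.5
tool_pos: [592.2, -49.0, 147.3]
tcp_rot: [-3.141, 0.001, 0.148]
contact_force: [0.8, -0.2, -0.5]
grip_width: 48.4
finger_force: 0.0
```

```bash
python3 plan.py 437,219.5,110,8.5
```

```text
t 18.5 [592.2 -49.  147.3] 8.5
6 -0.0190 -0.0481 0.0062 0.0; -0.0190 -0.0481 0.0062 0.0; -0.0190 -0.0481 0.0062 0.0; -0.0190 -0.0481 0.0062 0.0; -0.0190 -0.0481 0.0062 0.0; -0.0190 -0.0481 0.0062 0.0
```

Request:
apply_moves(motion="-0.019 -0.048 0.006 0; -0.019 -0.048 0.006 0; -0.019 -0.048 0.006 0; -0.019 -0.048 0.006 0; -0.019 -0.048 0.006 0; -0.019 -0.048 0.006 0; 0 0 0 0; 0 0 0 0", fingers=0.6)

```text
time: 19.5
tool_pos: [437.1, 218.5, 110.8]
tcp_rot: [3.141, 0.002, 0.149]
contact_force: [-0.1, -0.9, 0.3]
grip_width: 73.2
finger_force: 0.0
```

Run:
```python
from h import *
o=bot.get_obs(); c=bot.capture("wrist");cv2.imwrite("pics/w6.png",c["img"])
print(o["tool_pos"],o["tcp_rot"])
for d in bot.cut_out(c,"ring_core")[:3]:
    m=d["pixels"]
    P=wrist_pts(c,o,np.argwhere(m)[:,::-1],28)[:,:2]
    print(round(d["p"],2),np.round(d["point"]),m.sum(),rect(P),P.mean(0).round(1))
```

```text
[437.07762018 218.5006833  110.8458424 ] [3.14089354e+00 1.53867904e-03 1.49088432e-01]
0.86 [320. 249.] 2730 [441.6 222.4  44.2  44.1 -36.4] [442.  222.4]
0.57 [630. 218.] 824 [498.6 -38.3  44.   31.1  10.2] [499.3 -36. ]
```

View pics/w6.png

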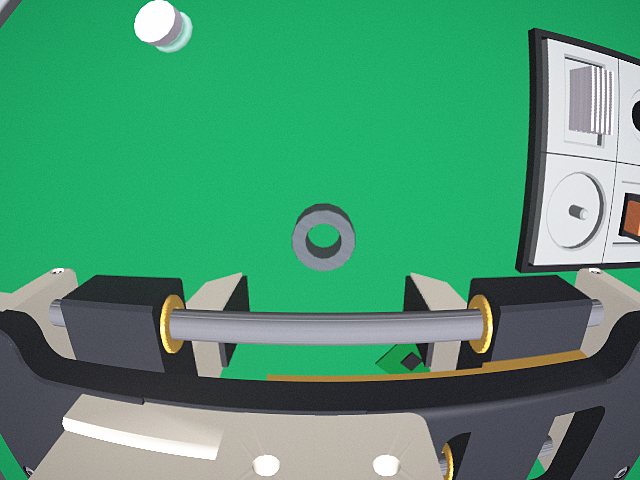

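Ring at (323,237) between the fingers.

Request:
apply_moves(motion="0.003 -0.002 0.03 0; 0 0 0.03 0; 0 0 0.03 0; 0 0 0.01 0; 0 0 0 0; 0 0 0 0")

```text
time: 20.35
tool_pos: [440.9, 221.3, 12.7]
tcp_rot: [-3.141, -0.002, 0.148]
contact_force: [-0.5, -0.6, 0.2]
grip_width: 73.3
finger_force: 0.0
```

Request:
apply_moves(fingers=-1, motion="0 0 0 0; 0 0 0 0; 0 0 0 0; 0 0 0 0; 0 0 0 0; 0 0 0 0")

```text
time: 21.1
tool_pos: [440.0, 221.4, 11.9]
tcp_rot: [3.142, -0.0, 0.148]
contact_force: [-0.7, 0.9, 3.5]
grip_width: 43.6
finger_force: 30.0
```

```bash
python3 plan.py 440,221,85,8.5 489.6,16.8,85,8.5
```

```text
t 21.1 [440.  221.4  11.9] 8.5
2 -0.0000 0.0002 -0.0366 0.0; -0.0000 0.0002 -0.0366 0.0
4 0.0047 0.0523 -0.0000 -0.0; 0.0047 0.0523 -0.0000 -0.0; 0.0047 0.0523 -0.0000 -0.0; 0.0047 0.0523 -0.0000 -0.0
```

Request:
apply_moves(motion="0 0 -0.037 0; 0 0 -0.037 0; 0.0047 0.0523 0 0; 0.0047 0.0523 0 0; 0.0047 0.0523 0 0; 0.0047 0.0523 0 0; 0 0 0 0; 0 0 0 0")

```text
time: 22.1
tool_pos: [488.9, 17.5, 85.2]
tcp_rot: [-3.141, 0.001, 0.148]
contact_force: [1.2, 1.1, -1.8]
grip_width: 43.5
finger_force: 30.0
```

```bash
python3 - <<'E'
from h import *
im=cv2.imread("pics/top0.png",0)
print(im[244:256,288:302])
c=bot.capture("top")
for u,v in ((294.5,249.5),(295.5,248.5)):
    r=np.array([(u-c["cx"])/c["fx"],(v-c["cy"])/c["fy"],1]);T=np.array(c["world_from_camera"]);w=T[:3,:3]@r
    print((T[:3,3]+w*(26-T[2,3])/w[2]).round(1))
E
python3 plan.py 489.6,16.8,20.5,8.5
```

```text
[[220 220 220 220 219 220 220 220 221 221 220 220 220 220]
 [220 220 220 220 218 220 219 221 220 220 221 221 221 221]
 [220 220 219 220 218 214 196 209 219 219 220 220 222 221]
 [220 220 218 218 201 171 192 180 185 220 220 221 221 221]
 [220 220 220 217 194 208 221 214 174 182 221 221 221 220]
 [220 220 220 215 191 194 217 211 169 158 221 221 221 220]
 [221 222 220 221 213 159 170 178 149 195 221 220 221 220]
 [220 219 219 221 213 154 126 130 168 219 221 220 221 221]
 [219 220 219 222 221 220 217 194 221 221 220 221 220 220]
 [221 219 218 221 221 220 221 220 221 220 221 220 221 220]
 [220 221 219 220 219 222 220 221 221 222 221 221 220 220]
 [220 220 221 219 221 221 220 221 221 220 220 221 220 220]]
[487.9  16.3  26. ]
[489.9  14.3  26. ]
t 22.15 [488.8  18.   85.3] 8.5
2 0.0003 0.0007 0.0324 0.0; 0.0003 0.0007 0.0324 0.0
```

Request:
apply_moves(motion="0.001 0.001 0.025 0; 0 0 0.025 0; 0 0 0 0; 0 0 0 0")

```text
time: 22.65
tool_pos: [490.9, 17.2, 36.4]
tcp_rot: [3.141, -0.001, 0.15]
contact_force: [0.1, 0.2, -2.2]
grip_width: 43.3
finger_force: 30.0
```

Request:
apply_moves(motion="0 0 0.007 0; 0 0 0.007 0; 0 0 0 0; 0 0 0 0")

```text
time: 23.15
tool_pos: [490.7, 16.3, 21.7]
tcp_rot: [3.142, -0.0, 0.148]
contact_force: [-0.5, 0.2, -1.6]
grip_width: 43.3
finger_force: 30.0
```

Request:
apply_moves(motion="0 0 0.001 0; 0 0 0 0; 0 0 0 0")

```text
time: 23.52
tool_pos: [490.7, 16.3, 20.8]
tcp_rot: [3.141, -0.0, 0.148]
contact_force: [-0.7, 0.5, -1.3]
grip_width: 43.5
finger_force: 30.0
```

Request:
apply_moves(motion="0 0 0 0; 0 0 0 0; 0 0 0 0; 0 0 -0.02 0; 0 0 -0.05 0; -0.03 0 -0.05 0; -0.05 0 0 0; 0 0 0 0", fingers=0.25)

```text
time: 24.52
tool_pos: [408.2, 4.7, 140.9]
tcp_rot: [-3.141, 0.002, 0.148]
contact_force: [0.6, 0.5, 0.5]
grip_width: 56.9
finger_force: 0.0
```

Request:
apply_moves(motion="0 0 0 0; 0 0 0 0")

```text
time: 24.78
tool_pos: [412.5, 4.5, 140.6]
tcp_rot: [3.141, -0.0, 0.149]
contact_force: [0.6, -0.5, 0.3]
grip_width: 57.6
finger_force: 0.0
```

Run:
```python
from h import *
o=bot.get_obs(); c=bot.capture("wrist");cv2.imwrite("pics/w7.png",c["img"]); print(o["tool_pos"],o["contact_force"])
```

```text
[412.49457975   4.50370253 140.61096954] [ 0.59450894 -0.49712557  0.25921601]
```

View pics/w7.png

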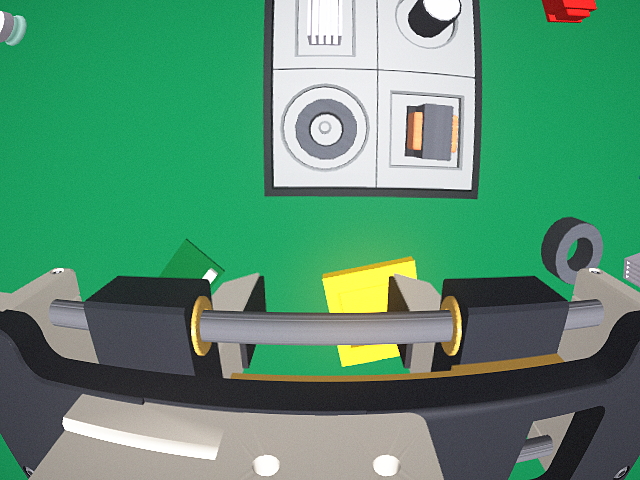

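Ring over the post at (325,128); capacitor, transformer and heat sink are all in their pockets. I'll check the seating heights, then hand in.

Run:
```python
from h import *
c=bot.capture("scene"); P=top_pts(c,c["range_z"]>0)
ref=np.median(P[(np.hypot(P[:,0]-541,P[:,1]+16)<12)][:,2]); print("insert top",ref.round(1),"expect 16")
for n,x,y,r,h in (("hs",580.6,30.4,14,38),("tr",501.4,-62.4,12,40),("cap",592.4,-48.8,13,53),("ring",489.6,16.8,24,36)):
    k=np.hypot(P[:,0]-x,P[:,1]-y)<r; print(n,k.sum(),np.percentile(P[k,2],[50,75,90]).round(1) if k.any() else "","expect",h)
```

```text
insert top 15.8 expect 16
hs 98 [35.3 37.5 39.1] expect 38
tr 62 [39.2 41.6 42.9] expect 40
cap 83 [52.7 54.1 55.9] expect 53
ring 303 [31.  35.  37.1] expect 36
```

```bash
python3 -c "
from plant import bot
print(bot.close_job())"
```

```text
the job is handed in; nothing more can be done
None
```

The kit is made up and handed in at about 25 s: short heat sink, transformer, capacitor and small ring placed in that order, each upright and seated at the expected height, with the look-alikes left untouched.

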